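# Make up the compression nut: finger-tight plus one flat

## Task

Make up the compression nut on the small manifold: with the fingers run the hex nut down clockwise (seen from above) until it goes firm, without forcing it on. Then slip the open-ended wrench on from the side, tighten the nut by one flat (a sixth of a turn, 60 degrees) past finger-tight and no more, never ramming or wrenching hard on the manifold, and lay the wrench back flat on its rest as it was. Leave the timer, dish and beaker where they are.

Things in the scene. Friction and masses are not known exactly. Their poses are not given: they have to be found in the camera images.
- fitting: Fixed manifold: foot plate 110 x 90 x 8 mm on the bench, steel block 66 x 54 mm up to height 45, a pipe nipple out of each y side (to 53 mm from centre, 33 mm high), round boss above (radius 16 to height 51, 13 to 62), then the hex nut, and a plugged tube stub (radius 7) up through the nut to height 112. Origin: centre of the underside, on the nut's axis. Its yaw says nothing about the nut.
- nut: Brass hex nut on an upright axis, 32 mm across flats (37 over corners), flats 20 mm high (62 to 82 mm above the bench), low bevel to 85. Origin: its centre. Flats face its own +-x and every 60 degrees. It turns in place; clockwise from above (yaw falls) tightens. Light drag (0.07 N m) for an unknown 0.6 to 1.3 rad, then 0.12 rad of seat take-up, then firm. Only the drag keeps it from turning back.
- seat (a joint): Take-up of the seat by the nut (rad): 0 until the nut meets the ferrule, then grows under 0.10 N m to 0.12, its stop: the nut then goes firm, which is finger-tight.
- ferrule (a joint): Turn of the nut past finger-tight (rad): 0 until the seat is at its stop, then grows clockwise against 0.30 N m of friction and stays where it is left. One flat is 1.05. Only the wrench should turn it; bare fingers forced on will start it too.
- wrench: Loose steel open-ended wrench, 252 mm long, 12 thick, 0.22 kg. Origin: underside, middle of the handle, the balance point and place to grip; x runs along the handle to the jaw. Handle a bar 16 wide from x = -92 to 86 mm; eye end of radius 13 at -95. Jaw opens to +x: parallel cheeks 33.6 mm apart from x = 100 (bottom of mouth) to 132, flared tips to 144; head 56 mm wide, 62 over the tips.
- jaw (a point): Centre of the wrench's jaw, 120 mm ahead of the wrench origin and at half its thickness (6 mm up); it lies on the nut's axis when the wrench is seated, with the jaw's cheeks along two opposite flats (about 5 degrees of play each way).
- rest: Fixed grey tool rest: base plate 130 x 70 x 6 mm, two cross bars 10 mm thick at x = +-50 mm, tops at height 30, on which the wrench lies flat along the rest's x (jaw to +x, wrench origin above the rest's origin), end lugs at y = +-30 mm (10 wide, 10 higher than the bars). 90 mm free between the bars for the fingers. Origin: centre of the underside.
- timer: Bystander: white bench timer 72 x 66 x 18 mm, loose, lying on the bench between the rest and the manifold. Origin: centre of the underside.
- petri_00: Bystander: round dish, 61 mm across, 15 mm high, loose, front left of the manifold. Origin: centre of the underside.
- beaker_s: Bystander: small clear beaker, 52 mm across, 61 mm high, loose, front left. Origin: centre of the underside.

How it is judged:
By the outcome, as a careful person would: the job done as asked, in the order asked, and still so for the second after the job is handed in, with the robot touching nothing.
It also fails if it takes over 72 s, if anything falls off the work surface, if the arm or the gripper's body presses on something with over 40 N, if the wrist force passes 120 N, or if a joint passes its speed limit or range.

## Robot

A 6-joint arm with a two-finger parallel gripper is mounted at the origin on a cart in front of the work surface, level with it; the furniture and walls round the work are solid. World frame = base frame: x ahead of the robot, y to its left, z up, the work surface at z = 0. Lengths are in mm, angles in rad, forces in N, time in s.
With the tool pointing down it reaches from about 275 to 1000 mm from the base axis. Payload 8.4 kg.
Tool frame: the origin (TCP) lies at the centre of the arm's flange, where the gripper is bolted on; the fingertips stand 173 mm ahead of it and the grasp point (between the pads) lies 155 mm ahead of it; z points along the fingers, y is the direction in which the jaws open and shut (so a half turn about z gives the same grasp; the last joint's range is limited). The gripper opens to 85 mm and grips with 20 to 120 N. Pads are 22 mm wide; open, the fingers measure 114 mm over their backs; the gripper's body (76 mm by 85 mm) begins 54 mm behind the grasp point. The pads swing forward as they close: fully open they stand 13 mm farther back than shut.
Start: joints at [-1.327, 0.353, 1.633, -0, 1.155, -0.002], TCP at [152.081, -606.218, 404.681] pointing down, gripper open.
Joint ranges: [-2.63, 2.63], [-0.92, 2.1], [0.06, 2.66], [-1.3, 4.44], [0, 2.69], [-3.02, 3.02]. Speed limits (rad/s): [2.22, 2.22, 2.79, 3.14, 3.14, 3.14].

## Interface

Orientations are given as [roll, pitch, yaw] about the fixed x, y, z axes, in that order (R = Rz(yaw) Ry(pitch) Rx(roll)).
In Python, from rig import sense, grab_frame, camera_model, sign_off gives the robot as it stands. The module is installed in compiled form; this text tells all that it offers.
- The arm moves only by the tool step_arm, never from a script. Its argument "commands" is a list of rows, each a list of 3 entries, a list of its own where there are three numbers: the shift along the tool's x, y, z in mm, then the turn about the tool's z in rad, then the opening, from 0 (shut) to 1 (fully open). A call has 1 to 20 rows; each row shifts and turns the pose as measured when the row begins, along the tool's axes as they then stand; what a row does not reach is not made up. A row lasts 1/8 s, in which the tool goes at most 62.5 mm and 10.7 degrees, less where a joint would pass 70% of its speed; a pose out of reach is approached as far as the arm can. A call with a gripper value outside its range is refused whole. The fingers move at their own pace and stop on an object; "force" is the grip in N (left out, the last holds). Time passes only in rows, so rows that do not move let the fingers close. It gives the time, the measured TCP pose, the force and the opening at its end, in the units of the state.
- sense(): the state, without advancing time (a new reading comes with each control period).
- grab_frame(name): name is "scene" or "top"; returns the picture (400x640x3 uint8, blue, green, red); there is no depth.
- camera_model(name): a dict with "fx", "fy", "cx", "cy" (pixels), "dist" ([k1, k2, p1, p2, k3] as OpenCV has them; the pictures are not rectified), "R" (3x3) and "t" (3): a world point X has camera coordinates R X + t. Camera axes: x right, y down, z forward; pixel columns grow to the right and rows downward; lengths in mm; the calibration is good to about 2 mm. A picture is of the moment at which its call begins. camera_model takes no time and is no camera call.
- sign_off(): hands the job in, once; it reports no verdict.
The state is a dict: "clock": time; "qpos": joint angles; "qvel": joint speeds; "joint_efforts": joint torques, N m; "eef_pos": TCP position; "tcp_rot": TCP orientation; "contact_force": force on the tool from outside, world axes, zero at the start; "wrist_torque": the same for the moment, N m; "opening": opening from 0.0 (shut) to 1.0 (fully open).
Only numpy, scipy, OpenCV 4.12 (cv2) and the standard library are available. Lean on these libraries where they do the work, as an engineer would, in place of code of your own. Each camera call takes 0.05 s, during which the arm holds its last target. There are 200 camera calls.

## Working session

There is one attempt and no reset: what is moved stays moved. The work goes in short steps, Python scripts to look and compute and a tool call to move; the robot and the scene stay as the last step left them, time stands still between calls to the robot, and variables do not carry over. Pictures are saved under pics/ and viewed, about 8 in all and at most 12, crops included, and the job is handed in when it is done.

Besides the shell and the picture viewer there is one more tool, called after "Request:" by a JSON object that holds its "name" and its "arguments". step_arm: Moves the arm, as the interface text tells. Its arguments: {"type":"object","properties":{"commands":{"type":"array","items":{"type":"array"}},"force":{"type":"number"}},"required":["commands"]}

```bash
mkdir -p pics; ls; python3 - <<'E'
from rig import *
import cv2
s=sense(); print(s)
for n in("scene","top"):
    c=camera_model(n); print(n,c)
    cv2.imwrite(f"pics/{n}0.png",grab_frame(n))
E
```

```text
pics
{'clock': 0.0, 'qpos': array([-1.32737841e+00,  3.53675433e-01,  1.63415379e+00, -1.14968670e-06,
        1.15519375e+00, -2.36980293e-03]), 'qvel': array([ 0.00310909,  0.00115417, -0.00131853, -0.00070202,  0.00077461,
        0.00140769]), 'joint_efforts': array([-1.45315375e-03, -6.05251694e+01, -3.42064404e+01, -1.38254691e-04,
        9.36479919e-03, -4.78537061e-06]), 'eef_pos': array([ 152.03569522, -605.97924833,  403.93605306]), 'tcp_rot': array([-3.14016234e+00, -2.33841487e-06,  2.45788188e-01]), 'contact_force': array([0.23560267, 0.60473156, 0.37132922]), 'wrist_torque': array([ 0.03829654, -0.02313801,  0.00254405]), 'opening': 1.0011588339261732}
scene {'fx': 381.4815415373687, 'fy': 381.4815415373687, 'cx': 315.9538415562644, 'cy': 202.1199840378523, 'dist': array([0.01783514, 0.        , 0.        , 0.        , 0.        ]), 'R': array([[-0.50860779, -0.86092422,  0.01129596],
       [-0.53816065,  0.30763315, -0.78469418],
       [ 0.67208722, -0.40518062, -0.61978016]]), 't': array([ 383.85261009,  265.93261278, 1142.43313203])}
top {'fx': 498.8037917689719, 'fy': 498.8037917689719, 'cx': 312.37873994371483, 'cy': 201.59136907311515, 'dist': array([0.02800446, 0.        , 0.        , 0.        , 0.        ]), 'R': array([[-0.01372749, -0.99984192,  0.01129984],
       [-0.99803542,  0.01301005, -0.06128659],
       [ 0.06112989, -0.01211895, -0.99805624]]), 't': array([ 144.8240395 ,  492.27586649, 1651.26169903])}
```

View pics/top0.png

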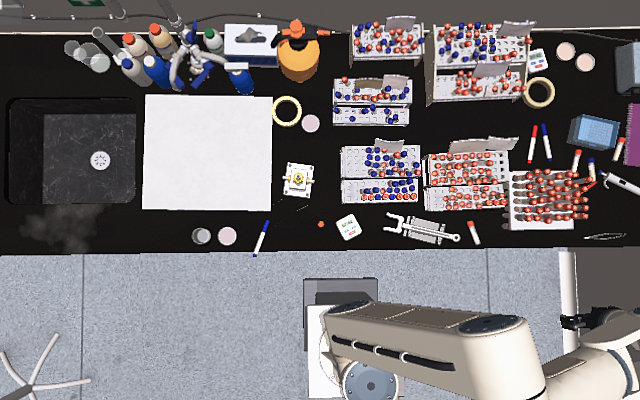

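View pics/scene0.png

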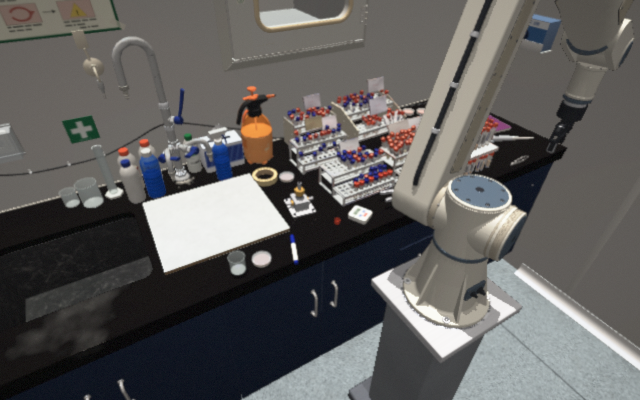

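The top view shows the manifold at about (298,181), the timer at (348,228), and the wrench on its rest at (422,230) with its jaw to the left. The dish is at (227,236) and the beaker at (201,236). I'll zoom in on the manifold and the wrench.

```bash
cat > h.py <<'E'
import numpy as np, cv2
from rig import *
def ray(n,uv):
    c=camera_model(n);K=np.array([[c['fx'],0,c['cx']],[0,c['fy'],c['cy']],[0,0,1]])
    p=cv2.undistortPoints(np.array(uv,float).reshape(-1,1,2),K,np.array(c['dist'])).reshape(-1,2)
    d=np.c_[p,np.ones(len(p))]@c['R']; return -c['R'].T@c['t'],d
def onz(n,uv,z):
    o,d=ray(n,uv); return o+d*((z-o[2])/d[:,2])[:,None]
def proj(n,X):
    c=camera_model(n);K=np.array([[c['fx'],0,c['cx']],[0,c['fy'],c['cy']],[0,0,1]])
    return cv2.projectPoints(np.array(X,float).reshape(-1,1,3),cv2.Rodrigues(c['R'])[0],c['t'],K,np.array(c['dist']))[0].reshape(-1,2)
E
python3 - <<'E'
from h import *
im=cv2.imread('pics/top0.png'); sc=cv2.imread('pics/scene0.png')
a=cv2.resize(im[155:205,275:325],(400,400),interpolation=cv2.INTER_CUBIC)
b=cv2.resize(sc[175:225,275:325],(400,400),interpolation=cv2.INTER_CUBIC)
w=cv2.resize(im[205:255,375:475],(800,400),interpolation=cv2.INTER_CUBIC)
cv2.imwrite('pics/c1.png',cv2.resize(np.vstack([np.hstack([a,b]),w]),(600,600)))
# wrench/rest colours, brass nut
hsv=cv2.cvtColor(im,cv2.COLOR_BGR2HSV)
m=((hsv[...,1]>90)&(hsv[...,2]>80)).astype(np.uint8); m[:160]=0;m[205:]=0;m[:,:280]=0;m[:,320:]=0
ys,xs=np.nonzero(m);print('brass',len(xs),xs.mean(),ys.mean(),xs.min(),xs.max(),ys.min(),ys.max())
print(onz('top',[[xs.mean(),ys.mean()]],80))
for n,z,uv in [('wr eye',36,[456,238]),('jaw',36,[390,222]),('timer',18,[348,228]),('man',60,[298,181])]:print(n,onz('top',[uv],z))
g=im[205:255,380:470].max(2); 
E
```

```text
brass 76 298.2631578947368 178.18421052631578 288 308 172 183
[[566.12539154 183.36749891  80.        ]]
wr eye [[ 366.93603802 -331.41884596   36.        ]]
jaw [[ 422.23334972 -116.00368491   36.        ]]
timer [[404.4928075  21.1175312  18.       ]]
man [[559.10763398 184.64726037  60.        ]]
```

View pics/c1.png

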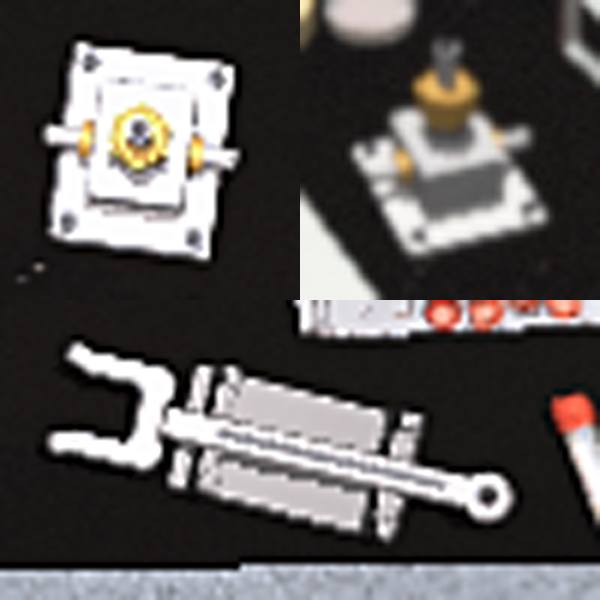

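The crops show the brass nut with the stub in the middle at about (298.3,177.7) and the plate corners at (288,162), (314.2,165.8), (310,198) and (283.3,194.7). The wrench's eye is at (456.3,237.5) and its jaw tips at (387.5,213.7) and (384.2,228.3).

```bash
python3 - <<'E'
from h import *
im=cv2.imread('pics/top0.png'); sc=cv2.imread('pics/scene0.png')
pc=onz('top',[[288,162],[314.2,165.8],[310,198],[283.3,194.7]],8);print('plate',pc.mean(0),np.linalg.norm(pc-np.roll(pc,1,0),axis=1))
def brass(i,x0,x1,y0,y1):
    h=cv2.cvtColor(i,cv2.COLOR_BGR2HSV); m=((h[...,0]>12)&(h[...,0]<35)&(h[...,1]>90)&(h[...,2]>60)).astype(np.uint8)
    k=np.zeros_like(m);k[y0:y1,x0:x1]=m[y0:y1,x0:x1];return k
for n,i,b in(('top',im,(291,306,168,188)),('scene',sc,(290,312,184,198))):
    k=brass(i,*b);ys,xs=np.nonzero(k);x,y,w,h=cv2.boundingRect(k);print(n,xs.mean(),ys.mean(),(x,y,w,h))
    for z in(72,78,84):print(z,onz(n,[[x+w/2-.5,y+h/2-.5]],z))
    print(proj(n,[[562,184,62],[562,184,85],[562,184,112]]))
for n,z,uv in [('eye',42,[456.3,237.5]),('t1',42,[387.5,213.7]),('t2',42,[384.2,228.3])]:print(n,onz('top',[uv],z))
# white wrench mask
g=cv2.cvtColor(im,cv2.COLOR_BGR2GRAY)[205:250,380:465];m=(g>215).astype(np.uint8)
n,l,st,_=cv2.connectedComponentsWithStats(m);j=1+st[1:,4].argmax();ys,xs=np.nonzero(l==j)
print(st[j]);print(cv2.fitLine(np.c_[xs,ys].astype(np.float32),cv2.DIST_HUBER,0,.01,.01).ravel()+[0,0,380,205])
r=onz('top',[[341,205],[341,180],[421,150]],20);print('rack',r)
E
```

```text
plate [567.49038803 182.49334808   8.        ] [111.4328121   89.0940758  109.56422509  90.17676028]
top 298.037037037037 177.74074074074073 (294, 172, 9, 11)
72 [[570.85103558 184.29624511  72.        ]]
78 [[570.1835897  184.19944228  78.        ]]
84 [[569.51614383 184.10263946  84.        ]]
[[298.17770986 180.04855565]
 [298.0548265  179.299234  ]
 [297.90598778 178.39165234]]
scene 299.0722891566265 190.86746987951807 (294, 186, 11, 11)
72 [[569.84070015 182.77519692  72.        ]]
78 [[562.70614136 186.55037538  78.        ]]
84 [[555.57158257 190.32555383  84.        ]]
[[299.77003203 194.37703147]
 [299.67535373 189.35457062]
 [299.56156977 183.32554679]]
eye [[ 368.64706647 -330.66066651   42.        ]]
t1 [[ 449.44704229 -107.43316556   42.        ]]
t2 [[401.7564646  -95.50367905  42.        ]]
[  4   8  76  28 317]
[9.74070072e-01 2.26246446e-01 4.22709984e+02 2.29439985e+02]
rack [[ 481.21347546   43.19834619   20.        ]
 [ 564.77809226   41.76178754   20.        ]
 [ 662.30180723 -228.14341975   20.        ]]
```

Request:
{"name": "step_arm", "arguments": {"commands": [[[39.7,-44.3,0],0,1],[[39.7,-44.3,0],0,1],[[39.7,-44.3,0],0,1],[[39.7,-44.3,0],0,1],[[39.7,-44.3,0],0,1],[[39.7,-44.3,0],0,1],[[39.7,-44.3,0],0,1],[[39.7,-44.3,0],0,1],[[39.7,-44.3,0],0,1],[[39.7,-44.3,0],0,1],[[39.7,-44.3,0],0,1],[[39.7,-44.3,0],0,1],[[39.7,-44.3,0],0,1],[[39.7,-44.3,0],0,1],[[39.7,-44.3,0],0,1],[[0,0,0],-0.175,1],[[0,0,0],-0.175,1],[[0,0,0],-0.175,1],[[0,0,0],-0.175,1],[[0,0,0],-0.175,1]], "force": 20}}

```text
clock: 2.6
eef_pos: [579.0, 210.7, 399.6]
tcp_rot: [-3.14, 0.002, 1.147]
contact_force: [0.1, 0.9, -0.8]
opening: 0.998
```

Request:
{"name": "step_arm", "arguments": {"commands": [[[-29,1.7,0],0,1],[[0,0,40],-0.15,1],[[0,0,40],0,1],[[0,0,0],0,1],[[0,0,0],0,1]]}}

```text
clock: 3.22
eef_pos: [568.3, 182.9, 318.6]
tcp_rot: [-3.14, 0.001, 1.305]
contact_force: [0.2, 0.7, -0.2]
opening: 0.999
```

```bash
cat >> h.py <<'E'
def go(x,y,z=None,yaw=None):
    s=sense();p=s['eef_pos'];a=s['tcp_rot'][2];d=np.array([x,y])-p[:2];c,n=np.cos(a),np.sin(a)
    print('at',p.round(1),'rot',s['tcp_rot'].round(4),'F',s['contact_force'].round(1),'T',s['wrist_torque'].round(3),'op',round(s['opening'],3),'q6',s['qpos'][5].round(2),'t',s['clock'])
    print('local',(c*d[0]+n*d[1]).round(1),(n*d[0]-c*d[1]).round(1),'down',None if z is None else (p[2]-z).round(1),'turn',None if yaw is None else round(a-yaw,3))
E
python3 - <<'E'
from h import *
go(568.5,183.3,231,1.3)
cv2.imwrite('pics/t1.png',grab_frame('top'))
E
```

```text
at [568.3 182.9 318.6] rot [-3.1396e+00  1.1000e-03  1.3046e+00] F [ 0.2  0.7 -0.2] T [-0.018 -0.037 -0.009] op 0.999 q6 0.57 t 3.225
local 0.5 0.0 down 87.6 turn 0.005
```

Request:
{"name": "step_arm", "arguments": {"commands": [[[0,0,30],0,1],[[0,0,30],0,1],[[0,0,20],0,1],[[0,0,6],0,1],[[0,0,0],0,0.6],[[0,0,0],0,0.6],[[0,0,0],0,0.3],[[0,0,0],0,0.3],[[0,0,0],0,0.3],[[0,0,0],0,0.3]], "force": 20}}

```text
clock: 4.53
eef_pos: [569.4, 185.2, 241.1]
tcp_rot: [3.14, -0.005, 1.303]
contact_force: [0.9, 0.4, -5.5]
opening: 0.405
```

```bash
python3 - <<'E'
from h import *
go(568.5,183.3,231,1.3)
E
```

```text
at [569.4 185.2 241.1] rot [ 3.1397 -0.0051  1.3029] F [ 0.9  0.4 -5.5] T [ 0.14   0.043 -0.067] op 0.405 q6 0.58 t 4.525
local -2.1 -0.4 down 10.1 turn 0.003
```

Request:
{"name": "step_arm", "arguments": {"commands": [[[0,0,0],0,0.6],[[0,0,0],0,0.6],[[-1,0,8],0,0.6],[[0,0,0],0,0.6],[[0,0,0],0,0.6]]}}

```text
clock: 5.15
eef_pos: [570.1, 184.1, 233.6]
tcp_rot: [3.138, -0.006, 1.303]
contact_force: [-0.6, 0.3, 0.2]
opening: 0.604
```

```bash
python3 - <<'E'
from h import *
go(568.5,183.3,231,1.3)
E
```

```text
at [570.1 184.1 233.6] rot [ 3.1375 -0.0061  1.3028] F [-0.6  0.3  0.2] T [-0.023  0.038 -0.005] op 0.604 q6 0.57 t 5.15
local -1.2 -1.4 down 2.6 turn 0.003
```

Request:
{"name": "step_arm", "arguments": {"commands": [[[0,0,1],0,0.3],[[0,0,0],0,0.3],[[0,0,0],0,0.3],[[0,0,0],0,0.3]]}}

```text
clock: 5.65
eef_pos: [569.3, 184.3, 232.9]
tcp_rot: [3.14, -0.006, 1.302]
contact_force: [-0.5, -0.1, 0.1]
opening: 0.41
```

```bash
python3 - <<'E'
from h import *
go(568.5,183.3,231,1.3)
E
```

```text
at [569.3 184.3 232.9] rot [ 3.1401 -0.0056  1.3021] F [-0.5 -0.1  0.1] T [ 0.027  0.177 -0.073] op 0.41 q6 0.57 t 5.65
local -1.2 -0.5 down 1.9 turn 0.002
```

Request:
{"name": "step_arm", "arguments": {"commands": [[[0,0,0],0.1,0.3],[[0,0,0],0.1,0.3],[[0,0,0],0.0,0.3]]}}

```text
clock: 6.02
eef_pos: [569.6, 184.2, 232.9]
tcp_rot: [3.14, -0.006, 1.098]
contact_force: [-0.2, 0.4, 1.9]
opening: 0.41
```

```bash
python3 - <<'E'
from h import *
go(569,184)
E
```

```text
at [569.6 184.2 232.9] rot [ 3.1404 -0.006   1.098 ] F [-0.2  0.4  1.9] T [ 0.051  0.207 -0.074] op 0.41 q6 0.78 t 6.025
local -0.5 -0.5 down None turn None
```

Request:
{"name": "step_arm", "arguments": {"commands": [[[0,0,0],0.1,0.3],[[0,0,0],0.1,0.3],[[0,0,0],0.1,0.3]]}}

```text
clock: 6.4
eef_pos: [570.0, 183.9, 232.9]
tcp_rot: [3.141, -0.006, 0.798]
contact_force: [0.6, -1.2, 0.9]
opening: 0.409
```

```bash
python3 - <<'E'
from h import *
go(569,184)
i=grab_frame('top');j=cv2.imread('pics/t1.png');a=cv2.imread('pics/top0.png')
cv2.imwrite('pics/v1.png',np.hstack([cv2.resize(k[150:210,270:330],(400,400),interpolation=cv2.INTER_CUBIC) for k in(i,grab_frame('scene')[25:])]))
E
```

```text
at [570.  183.9 232.9] rot [ 3.1411 -0.0063  0.7981] F [ 0.6 -1.2  0.9] T [-0.132  0.018  0.061] op 0.409 q6 1.08 t 6.4
local -0.7 -0.8 down None turn None
```

View pics/v1.png

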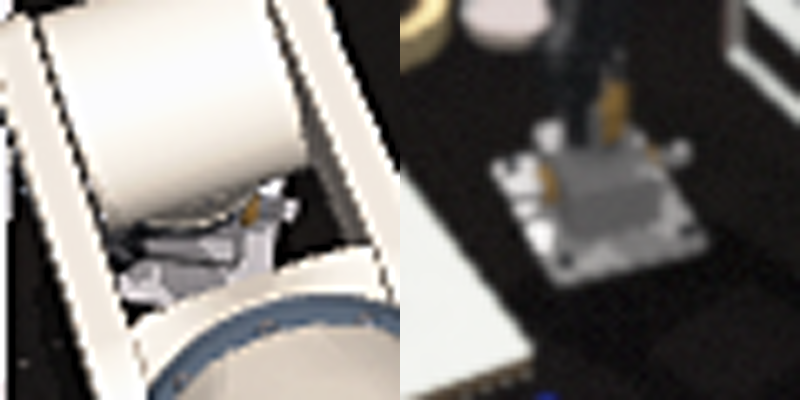

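Request:
{"name": "step_arm", "arguments": {"commands": [[[0,0,0],0.08,0.3],[[0,0,0],0.0,0.3]]}}

```text
clock: 6.75
eef_pos: [570.1, 183.8, 232.9]
tcp_rot: [3.141, -0.006, 0.726]
contact_force: [-0.2, -0.2, 0.7]
opening: 0.406
```

```bash
python3 -c "
from h import *
go(569.3,184)"
```

```text
at [570.1 183.8 232.9] rot [ 3.1414 -0.0064  0.7259] F [-0.2 -0.2  0.7] T [ 0.006  0.164 -0.066] op 0.406 q6 1.15 t 6.75
local -0.5 -0.7 down None turn None
```

Request:
{"name": "step_arm", "arguments": {"commands": [[[0,0,0],0.08,0.3],[[0,0,0],0.0,0.3]]}}

```text
clock: 7.0
eef_pos: [570.2, 183.7, 232.9]
tcp_rot: [-3.142, -0.006, 0.653]
contact_force: [0.0, -1.0, 1.2]
opening: 0.409
```

```bash
python3 -c "
from h import *
go(569.3,184)"
```

```text
at [570.2 183.7 232.9] rot [-3.1415 -0.0065  0.6529] F [ 0.  -1.   1.2] T [-0.064  0.055 -0.06 ] op 0.409 q6 1.22 t 7.0
local -0.5 -0.8 down None turn None
```

Request:
{"name": "step_arm", "arguments": {"commands": [[[0,0,0],0.06,0.3],[[0,0,0],0.04,0.3]]}}

```text
clock: 7.25
eef_pos: [570.3, 183.6, 232.9]
tcp_rot: [-3.141, -0.007, 0.558]
contact_force: [-0.2, -2.8, 1.4]
opening: 0.408
```

```bash
python3 -c "
from h import *
go(569.3,184)"
```

```text
at [570.3 183.6 232.9] rot [-3.1412 -0.0065  0.5584] F [-0.2 -2.8  1.4] T [-0.217 -0.002  0.063] op 0.408 q6 1.32 t 7.25
local -0.6 -0.9 down None turn None
```

Request:
{"name": "step_arm", "arguments": {"commands": [[[0,0,0],0.06,0.3],[[0,0,0],0.04,0.3]]}}

```text
clock: 7.5
eef_pos: [570.4, 183.4, 232.9]
tcp_rot: [-3.141, -0.006, 0.46]
contact_force: [0.4, -1.5, 0.8]
opening: 0.412
```

```bash
python3 -c "
from h import *
go(569.3,184)"
```

```text
at [570.4 183.4 232.9] rot [-3.1409 -0.0064  0.4603] F [ 0.4 -1.5  0.8] T [-0.181 -0.006  0.108] op 0.412 q6 1.42 t 7.5
local -0.7 -1.0 down None turn None
```

Request:
{"name": "step_arm", "arguments": {"commands": [[[0,0,0],0.06,0.3],[[0,0,0],0.04,0.3]]}}

```text
clock: 7.75
eef_pos: [570.5, 183.3, 232.9]
tcp_rot: [-3.141, -0.006, 0.362]
contact_force: [1.1, -2.2, 1.2]
opening: 0.41
```

```bash
python3 -c "
from h import *
go(569.3,184)"
```

```text
at [570.5 183.3 232.9] rot [-3.1407 -0.0064  0.3621] F [ 1.1 -2.2  1.2] T [-0.285  0.026  0.095] op 0.41 q6 1.52 t 7.75
local -0.8 -1.1 down None turn None
```

Request:
{"name": "step_arm", "arguments": {"commands": [[[0,0,0],0.04,0.3]]}}

```text
clock: 7.88
eef_pos: [570.5, 183.2, 232.9]
tcp_rot: [-3.141, -0.006, 0.323]
contact_force: [0.3, -1.7, 0.4]
opening: 0.406
```

```bash
python3 -c "
from h import *
go(569.3,184)"
```

```text
at [570.5 183.2 232.9] rot [-3.1406 -0.0064  0.3233] F [ 0.3 -1.7  0.4] T [-0.234 -0.041  0.066] op 0.406 q6 1.55 t 7.875
local -0.8 -1.1 down None turn None
```

Request:
{"name": "step_arm", "arguments": {"commands": [[[0,0,0],0.04,0.3]]}}

```text
clock: 8.0
eef_pos: [570.5, 183.1, 232.9]
tcp_rot: [-3.14, -0.006, 0.284]
contact_force: [0.4, -1.6, 0.6]
opening: 0.407
```

```bash
python3 -c "
from h import *
go(569.3,184)"
```

```text
at [570.5 183.1 232.9] rot [-3.1405 -0.0063  0.2845] F [ 0.4 -1.6  0.6] T [-0.245  0.012  0.095] op 0.407 q6 1.59 t 8.0
local -0.9 -1.2 down None turn None
```

Request:
{"name": "step_arm", "arguments": {"commands": [[[0,0,0],0.04,0.3]]}}

```text
clock: 8.12
eef_pos: [570.5, 183.1, 233.0]
tcp_rot: [-3.14, -0.006, 0.246]
contact_force: [-0.8, -1.7, 0.9]
opening: 0.412
```

```bash
python3 -c "
from h import *
go(569.3,184)"
```

```text
at [570.5 183.1 233. ] rot [-3.1403 -0.0064  0.2457] F [-0.8 -1.7  0.9] T [-0.231 -0.117  0.092] op 0.412 q6 1.63 t 8.125
local -1.0 -1.2 down None turn None
```

Request:
{"name": "step_arm", "arguments": {"commands": [[[0,0,0],0.04,0.3]]}}

```text
clock: 8.25
eef_pos: [570.5, 183.0, 232.9]
tcp_rot: [-3.14, -0.006, 0.207]
contact_force: [0.2, -1.3, 0.9]
opening: 0.407
```

```bash
python3 -c "
from h import *
go(569.3,184)"
```

```text
at [570.5 183.  232.9] rot [-3.1403 -0.0063  0.207 ] F [ 0.2 -1.3  0.9] T [-0.277 -0.026  0.093] op 0.407 q6 1.67 t 8.25
local -1.0 -1.2 down None turn None
```

Request:
{"name": "step_arm", "arguments": {"commands": [[[0,0,0],0.04,0.3]]}}

```text
clock: 8.38
eef_pos: [570.5, 182.9, 232.9]
tcp_rot: [-3.14, -0.006, 0.168]
contact_force: [0.4, -2.3, 0.5]
opening: 0.406
```

```bash
python3 -c "
from h import *
go(569.3,184)"
```

```text
at [570.5 182.9 232.9] rot [-3.1402 -0.0062  0.1681] F [ 0.4 -2.3  0.5] T [-0.238  0.006  0.124] op 0.406 q6 1.71 t 8.375
local -1.0 -1.3 down None turn None
```

Request:
{"name": "step_arm", "arguments": {"commands": [[[0,0,0],0.04,0.3]]}}

```text
clock: 8.5
eef_pos: [570.5, 182.8, 232.9]
tcp_rot: [-3.14, -0.006, 0.129]
contact_force: [-0.2, -2.3, 1.7]
opening: 0.407
```

```bash
python3 -c "
from h import *
go(569.3,184)"
```

```text
at [570.5 182.8 232.9] rot [-3.1401 -0.0062  0.1293] F [-0.2 -2.3  1.7] T [-0.231 -0.06   0.067] op 0.407 q6 1.75 t 8.5
local -1.1 -1.3 down None turn None
```

Request:
{"name": "step_arm", "arguments": {"commands": [[[0,0,0],0.04,0.3]]}}

```text
clock: 8.62
eef_pos: [570.6, 182.8, 232.9]
tcp_rot: [-3.14, -0.006, 0.091]
contact_force: [0.6, -1.9, 0.4]
opening: 0.404
```

```bash
python3 -c "
from h import *
go(569.3,184)"
```

```text
at [570.6 182.8 232.9] rot [-3.14   -0.0062  0.0906] F [ 0.6 -1.9  0.4] T [-0.194 -0.02   0.042] op 0.404 q6 1.79 t 8.625
local -1.1 -1.3 down None turn None
```

Request:
{"name": "step_arm", "arguments": {"commands": [[[0,0,0],0.04,0.3]]}}

```text
clock: 8.75
eef_pos: [570.5, 182.7, 232.9]
tcp_rot: [-3.14, -0.006, 0.052]
contact_force: [0.9, -2.5, 2.3]
opening: 0.402
```

```bash
python3 -c "
from h import *
go(569.3,184)"
```

```text
at [570.5 182.7 232.9] rot [-3.1399 -0.0061  0.0519] F [ 0.9 -2.5  2.3] T [-0.208  0.017  0.048] op 0.402 q6 1.83 t 8.75
local -1.2 -1.3 down None turn None
```

Request:
{"name": "step_arm", "arguments": {"commands": [[[0,0,0],0.04,0.3]]}}

```text
clock: 8.88
eef_pos: [570.6, 182.6, 232.9]
tcp_rot: [-3.14, -0.006, 0.013]
contact_force: [-0.4, -1.7, 0.5]
opening: 0.411
```

```bash
python3 -c "
from h import *
go(569.3,184)"
```

```text
at [570.6 182.6 232.9] rot [-3.1398 -0.0061  0.0131] F [-0.4 -1.7  0.5] T [-0.128  0.004  0.154] op 0.411 q6 1.87 t 8.875
local -1.2 -1.4 down None turn None
```

Request:
{"name": "step_arm", "arguments": {"commands": [[[0,0,0],0.03,0.3]]}}

```text
clock: 9.0
eef_pos: [570.5, 182.6, 232.9]
tcp_rot: [-3.14, -0.006, -0.016]
contact_force: [0.0, -1.0, 1.1]
opening: 0.407
```

```bash
python3 -c "
from h import *
go(569.3,184)"
```

```text
at [570.5 182.6 232.9] rot [-3.1399 -0.006  -0.0159] F [ 0.  -1.   1.1] T [-0.218  0.004  0.302] op 0.407 q6 1.89 t 9.0
local -1.3 -1.4 down None turn None
```

Request:
{"name": "step_arm", "arguments": {"commands": [[[0,0,0],0.03,0.3]]}}

```text
clock: 9.12
eef_pos: [570.6, 182.6, 232.9]
tcp_rot: [-3.14, -0.006, -0.046]
contact_force: [0.8, -2.2, 1.1]
opening: 0.406
```

```bash
python3 -c "
from h import *
go(569.3,184)"
```

```text
at [570.6 182.6 232.9] rot [-3.1398 -0.006  -0.046 ] F [ 0.8 -2.2  1.1] T [-0.217 -0.042  0.305] op 0.406 q6 1.92 t 9.125
local -1.3 -1.4 down None turn None
```

Request:
{"name": "step_arm", "arguments": {"commands": [[[0,0,0],-0.02,0.3]]}}

```text
clock: 9.25
eef_pos: [570.5, 182.6, 233.0]
tcp_rot: [-3.14, -0.006, -0.025]
contact_force: [0.7, -1.9, 1.2]
opening: 0.407
```

```bash
python3 -c "
from h import *
go(569.3,184)"
```

```text
at [570.5 182.6 233. ] rot [-3.1398 -0.0061 -0.025 ] F [ 0.7 -1.9  1.2] T [-0.186  0.053 -0.07 ] op 0.407 q6 1.9 t 9.25
local -1.3 -1.4 down None turn None
```

Request:
{"name": "step_arm", "arguments": {"commands": [[[0,0,0],0,0.6],[[0,0,0],0,0.8],[[0,0,0],0,1]]}}

```text
clock: 9.62
eef_pos: [570.4, 182.9, 232.8]
tcp_rot: [-3.139, -0.006, -0.024]
contact_force: [-0.6, -0.1, -0.8]
opening: 0.981
```

```bash
python3 -c "
from h import *
go(569.3,184)"
```

```text
at [570.4 182.9 232.8] rot [-3.1392 -0.0058 -0.0241] F [-0.6 -0.1 -0.8] T [-0.069 -0.003  0.028] op 0.981 q6 1.9 t 9.625
local -1.2 -1.1 down None turn None
```

Request:
{"name": "step_arm", "arguments": {"commands": [[[0,0,-50],0,1],[[0,0,-55],0,1],[[0,0,-50],0,1],[[-21,53,0],0,1],[[-21,53,0],0,1],[[-21,53,0],0,1],[[-21,53,0],0,1],[[-21,53,0],0,1],[[-21,53,0],0,1],[[-21,50,0],0,1],[[-15,40,0],0,1],[[0,0,0],0.18,1],[[0,0,0],0.18,1],[[0,0,0],0.18,1],[[0,0,0],0.18,1],[[0,0,0],0.18,1],[[0,0,0],0.18,1],[[0,0,0],0.18,1],[[0,0,0],0.18,1],[[0,0,0],0.15,1]]}}

```text
clock: 12.12
eef_pos: [392.1, -232.9, 392.3]
tcp_rot: [-3.128, 0.002, -1.664]
contact_force: [-0.4, -0.5, 0.2]
opening: 1.003
```

```bash
python3 - <<'E'
from h import *
go(391.5,-238.5,300,-1.816)
i=grab_frame('top');cv2.imwrite('pics/t2.png',i)
cv2.imwrite('pics/v2.png',np.hstack([cv2.resize(k,(400,400),interpolation=cv2.INTER_CUBIC) for k in(i[164:192,284:312],grab_frame('scene')[176:206,285:315])]))
E
```

```text
at [ 392.1 -232.9  392.3] rot [-3.1278e+00  2.4000e-03 -1.6636e+00] F [-0.4 -0.5  0.2] T [0.023 0.005 0.037] op 1.003 q6 2.69 t 12.125
local 5.6 0.1 down 92.3 turn 0.152
```

View pics/v2.png

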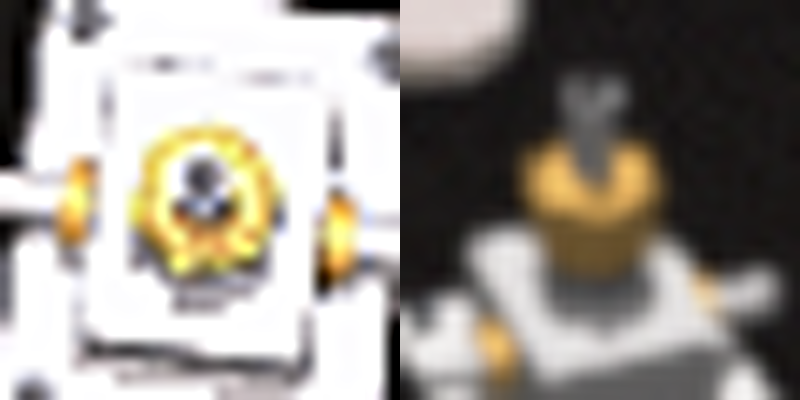

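```bash
cat >> h.py <<'E'
from scipy.spatial.transform import Rotation as Ro
def gp(x,y,z,yaw):
    s=sense();R=Ro.from_euler('xyz',s['tcp_rot']).as_matrix();g=s['eef_pos']+155*R[:,2]
    print('grasp',g.round(1),'rot',s['tcp_rot'].round(4),'F',s['contact_force'].round(1),'T',s['wrist_torque'].round(3),'op',round(s['opening'],3),'q6',s['qpos'][5].round(2),'t',round(s['clock'],2))
    print('local',(R.T@(np.array([x,y,z])-g)).round(1),'turn',round((s['tcp_rot'][2]-yaw+np.pi)%(2*np.pi)-np.pi,3))
E
python3 -c "
from h import *
gp(391.5,-238.5,120,-1.816)"
```

```text
grasp [ 394.3 -232.7  237.3] rot [-3.1279e+00  2.4000e-03 -1.6598e+00] F [-0.2 -0.4  0.6] T [-0.056 -0.001 -0.01 ] op 1.003 q6 2.68 t 12.22
local [  6.3   3.9 117.3] turn 0.156
```

Request:
{"name": "step_arm", "arguments": {"commands": [[[0,0,0],0.155,1],[[6,3,40],0,1],[[0,0,40],0,1],[[0,0,35],0,1],[[0,0,0],0,1],[[0,0,0],0,1]]}}

```text
clock: 12.98
eef_pos: [390.6, -238.6, 276.8]
tcp_rot: [-3.124, 0.003, -1.798]
contact_force: [0.0, 1.0, -0.2]
opening: 1.001
```

```bash
python3 -c "
from h import *
gp(391.5,-238.5,37,-1.816)"
```

```text
grasp [ 393.4 -238.8  121.9] rot [-3.1236e+00  2.9000e-03 -1.7977e+00] F [ 0.   1.  -0.2] T [-0.038 -0.011  0.011] op 1.001 q6 2.8 t 12.97
local [ 0.4  3.4 84.8] turn 0.018
```

Request:
{"name": "step_arm", "arguments": {"commands": [[[0,3,25],0.018,1],[[0,0,25],0,1],[[0,0,20],0,1],[[0,0,0],0,1],[[0,0,0],0,1]]}}

```text
clock: 13.6
eef_pos: [392.9, -240.4, 213.2]
tcp_rot: [-3.11, -0.001, -1.811]
contact_force: [-0.0, 0.2, -0.0]
opening: 1.003
```

```bash
python3 -c "
from h import *
gp(391.5,-238.5,37,-1.816)"
```

```text
grasp [ 397.6 -241.7   58.3] rot [-3.1104e+00 -1.0000e-03 -1.8107e+00] F [-0.   0.2 -0. ] T [-0.021 -0.044 -0.018] op 1.003 q6 2.81 t 13.6
local [-1.7  7.3 21. ] turn 0.005
```

Request:
{"name": "step_arm", "arguments": {"commands": [[[0,0,-30],0,1],[[0,0,-30],0,1],[[0,0,-30],0,1],[[0,0,0],0,1]]}}

```text
clock: 14.1
eef_pos: [391.0, -240.2, 311.1]
tcp_rot: [-3.104, -0.003, -1.809]
contact_force: [0.7, 0.9, -0.4]
opening: 1.0
```

```bash
python3 -c "
from h import *
gp(391.5,-238.5,37,-1.816)"
```

```text
grasp [ 396.6 -242.1  156.2] rot [-3.1037 -0.0033 -1.8093] F [ 0.7  0.9 -0.4] T [ 0.016 -0.006  0.02 ] op 1.0 q6 2.81 t 14.1
local [ -2.7  10.3 118.9] turn 0.007
```

Request:
{"name": "step_arm", "arguments": {"commands": [[[0,0,15],0,1],[[0,0,15],0,1],[[0,0,15],0,1],[[0,0,15],0,1],[[0,0,0],0,1]]}}

```text
clock: 14.72
eef_pos: [391.4, -239.8, 244.3]
tcp_rot: [-3.108, -0.002, -1.809]
contact_force: [-0.0, -0.3, -0.5]
opening: 0.999
```

```bash
python3 -c "
from h import *
gp(391.5,-238.5,37,-1.816)"
```

```text
grasp [ 396.4 -241.3   89.4] rot [-3.1082e+00 -1.9000e-03 -1.8086e+00] F [-0.  -0.3 -0.5] T [-0.007  0.05   0.034] op 0.999 q6 2.81 t 14.72
local [-1.6  7.1 52.2] turn 0.007
```

Request:
{"name": "step_arm", "arguments": {"commands": [[[-1,3.5,0],0,1],[[-1,3.5,0],0,1],[[0,0,0],0,1]]}}

```text
clock: 15.1
eef_pos: [384.4, -235.7, 243.7]
tcp_rot: [-3.109, -0.002, -1.808]
contact_force: [0.2, -0.8, 0.3]
opening: 1.003
```

```bash
python3 -c "
from h import *
gp(391.5,-238.5,37,-1.816)
print(sense()['qpos'].round(3))"
```

```text
grasp [ 389.2 -237.1   88.8] rot [-3.1092e+00 -1.5000e-03 -1.8084e+00] F [ 0.2 -0.8  0.3] T [-0.025  0.018  0.028] op 1.003 q6 2.81 t 15.1
local [ 0.7 -0.9 51.9] turn 0.008
[-0.557  0.32   2.138  0.014  0.652  2.811]
```

Request:
{"name": "step_arm", "arguments": {"commands": [[[0,-0.5,12],0.008,1],[[0,0,12],0,1],[[0,0,12],0,1],[[0,0,12],0,1],[[0,0,6],0,1],[[0,0,0],0,1]]}}

```text
clock: 15.85
eef_pos: [386.9, -236.5, 185.7]
tcp_rot: [-3.109, -0.001, -1.817]
contact_force: [-0.1, -0.4, -0.4]
opening: 0.998
```

```bash
python3 -c "
from h import *
gp(391.5,-238.5,37,-1.816)
print(sense()['qpos'].round(3))"
```

```text
grasp [ 391.7 -237.9   30.8] rot [-3.109e+00 -1.300e-03 -1.817e+00] F [-0.1 -0.4 -0.4] T [-0.021  0.028  0.04 ] op 0.998 q6 2.82 t 15.85
local [ 0.6 -0.2 -6.2] turn -0.001
[-0.555  0.44   2.157  0.018  0.513  2.817]
```

Request:
{"name": "step_arm", "arguments": {"commands": [[[0,0,-5],0,0.5],[[0,0,0],0,0.5],[[0,0,0],0,0.3],[[0,0,0],0,0.1],[[0,0,0],0,0.05],[[0,0,0],0,0.05]], "force": 50}}

```text
clock: 16.6
eef_pos: [387.0, -236.7, 192.2]
tcp_rot: [-3.107, -0.002, -1.817]
contact_force: [0.1, 0.1, -0.5]
opening: 0.177
```

```bash
python3 -c "
from h import *
gp(391.5,-238.5,37,-1.816)
cv2.imwrite('pics/v3.png',cv2.resize(grab_frame('top')[200:260,360:480],(800,400),interpolation=cv2.INTER_CUBIC))"
```

```text
grasp [ 392.2 -238.3   37.3] rot [-3.1070e+00 -2.0000e-03 -1.8169e+00] F [ 0.1  0.1 -0.5] T [ 0.034 -0.014 -0.012] op 0.177 q6 2.82 t 16.6
local [0.4 0.6 0.3] turn -0.001
```

View pics/v3.png

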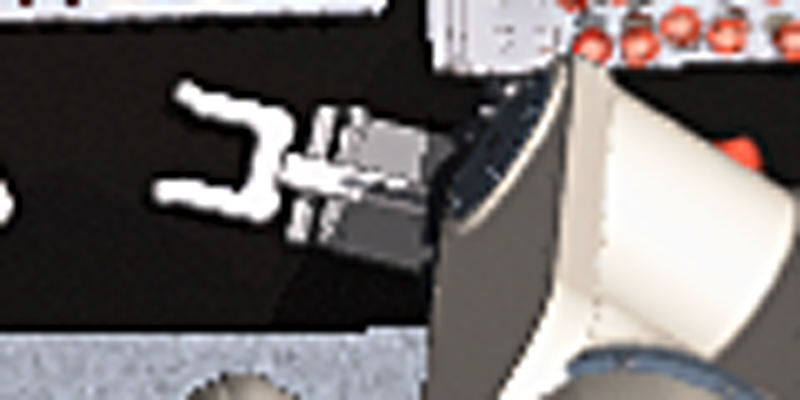

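The picture shows the fingers closed on the handle between the bars, with the jaw still at the left. The opening reads 0.177 for the 16 mm handle, so 0.407 on the nut suggests a grip across the corners rather than the flats. I'll measure the nut's orientation from the images before going on.

```bash
cat > nut.py <<'E'
from h import *
def nutfit(n,nf=6,c0=(568.9,182.8)):
    f=np.mean([grab_frame(n).astype(float) for _ in range(nf)],0)
    S=f.max(2)-f[...,0]          # yellowness: max - blue
    c=proj(n,[[*c0,83]])[0]
    a=np.radians(np.arange(0,360,3)); out=[]
    rr=np.arange(11,26,.25)
    for t in a:
        P=np.c_[c0[0]+rr*np.cos(t),c0[1]+rr*np.sin(t),np.full(len(rr),82.)]
        uv=proj(n,P).astype(np.float32)
        v=cv2.remap(S.astype(np.float32),uv[:,:1].copy(),uv[:,1:].copy(),cv2.INTER_CUBIC).ravel()
        h=v[:20].max()*.5; k=v[:20].argmax(); j=k+np.argmax(v[k:]<h); out.append(rr[j])
    out=np.array(out);H=np.array([np.ones_like(a),np.cos(a),np.sin(a),np.cos(2*a),np.sin(2*a),np.cos(3*a),np.sin(3*a),np.cos(6*a),np.sin(6*a)]).T
    p=np.linalg.lstsq(H,out,rcond=None)[0]
    print(n,out[::5].round(1)); print(p.round(2),'corner dir deg',(np.degrees(np.arctan2(p[8],p[7]))/6).round(1),'amp',np.hypot(p[7],p[8]).round(2),'res',(out-H@p).std().round(2))
    return f
if __name__=='__main__':
    f=nutfit('top');g=nutfit('scene')
    cv2.imwrite('pics/v4.png',np.hstack([cv2.resize(k.astype(np.uint8),(400,400),interpolation=cv2.INTER_NEAREST) for k in(f[168:188,288:308],g[180:205,288:313])]))
E
python3 nut.py
```

```text
top [16.2 16.5 17.2 17.8 17.8 16.5 18.5 19.5 17.5 17.2 18.8 16.8 16.2 16.2
 16.5 15.5 14.8 14.  14.8 14.8 14.8 14.5 15.  16. ]
[16.39 -0.35  1.83  0.14 -0.02  0.08  0.05 -0.28 -0.46] corner dir deg -20.2 amp 0.54 res 0.42
scene [23.5 20.2 19.8 19.2 18.8 19.  19.8 21.  21.5 24.8 11.2 12.2 22.8 20.5
 18.8 18.2 17.2 17.2 18.  19.8 21.2 20.5 22.  15.8]
[19.12  1.44  0.2  -0.24 -0.13  0.44 -1.18  1.44  0.96] corner dir deg 5.6 amp 1.73 res 2.64
```

View pics/v4.png

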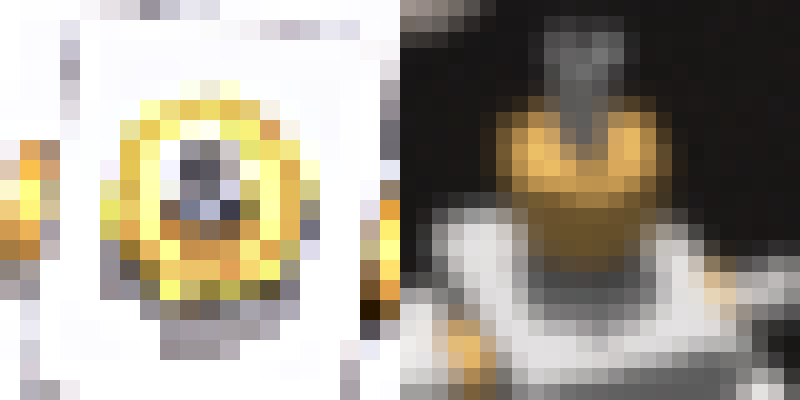

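The top crop shows the brass hex spanning about (293–304, 172–183). In the scene crop the dark side face sits below the bevel at about (297–304, 193–197). I'll print the raw profiles of the side face.

```bash
python3 - <<'E'
from h import *
f=np.mean([grab_frame('scene').astype(float) for _ in range(4)],0)
print('cols',np.arange(292,308))
for r in range(184,200):print(r,f[r,292:308,2].astype(int),(f[r,292:308,2]-f[r,292:308,0]).astype(int))
C=np.array([568.9,182.8])
for z in(62,82,85):print(z,'axis',proj('scene',[[*C,z]]).round(1).ravel())
for a in(0,10,20,30,40,50):
    t=np.radians(a+60*np.arange(6));X=np.c_[C[0]+18.48*np.cos(t),C[1]+18.48*np.sin(t)]
    print(a,'bottom',[tuple(v) for v in proj('scene',np.c_[X,np.full(6,62)]).round(1).tolist()])
    print('   top',[tuple(v) for v in proj('scene',np.c_[X,np.full(6,82)]).round(1).tolist()])
E
```

```text
cols [292 293 294 295 296 297 298 299 300 301 302 303 304 305 306 307]
184 [ 24  24  24  25  32  69 101 109  95  62  31  26  24  23  25  25] [1 3 3 3 3 1 1 2 1 1 3 5 4 2 3 4]
185 [24 25 24 28 39 69 92 95 84 58 33 28 26 25 26 25] [3 2 1 4 7 4 2 1 2 4 7 4 4 3 3 3]
186 [25 27 34 47 86 97 91 94 97 92 79 57 30 25 26 27] [ 4  3 10 19 42 26  3  3 14 30 40 26  7  3  3  3]
187 [ 25  34  75 108 165 156 102  95 117 165 174 122  47  27  24  24] [  3  10  37  60  93  69  12   3  29  81 100  70  20   3   3   3]
188 [ 24  42 108 171 224 202 123  99 127 214 230 170  72  28  25  26] [  3  16  59  98 128 103  30   8  38 115 131 100  38   5   3   4]
189 [ 25  42 115 197 235 228 173 128 143 216 230 180  93  36  23  26] [  2  16  65 115 133 123  79  43  60 121 132 105  51  11   4   4]
190 [ 26  41 108 183 227 235 217 176 177 218 218 166  95  36  26  25] [  3  15  61 106 130 132 123  95 100 127 128  96  52  13   3   2]
191 [ 24  33  76 143 184 196 201 191 190 198 170 118  69  33  24  26] [  3   8  39  83 108 115 117 111 111 116 100  67  35   8   3   3]
192 [ 55  63  82 104 114 123 141 156 157 138 112  93 
[... 1537 characters left out ...]
0), (298.1, 191.9), (302.9, 190.9), (303.8, 187.9), (300.1, 186.0)]
30 bottom [(294.9, 191.8), (294.7, 194.8), (299.0, 196.3), (303.4, 194.8), (303.5, 191.8), (299.3, 190.3)]
   top [(294.8, 187.4), (294.6, 190.4), (298.9, 192.0), (303.4, 190.5), (303.5, 187.5), (299.2, 186.0)]
40 bottom [(294.5, 192.3), (295.2, 195.2), (299.9, 196.3), (303.8, 194.3), (303.0, 191.4), (298.4, 190.4)]
   top [(294.4, 187.9), (295.1, 190.9), (299.8, 191.9), (303.8, 190.0), (303.0, 187.1), (298.3, 186.0)]
50 bottom [(294.3, 192.8), (295.8, 195.6), (300.8, 196.2), (304.1, 193.8), (302.4, 191.0), (297.6, 190.5)]
   top [(294.1, 188.4), (295.7, 191.2), (300.7, 191.8), (304.0, 189.5), (302.4, 186.7), (297.5, 186.2)]
```

The side face is V-shaped at the bottom (apex at about (299.4,196)), so a corner faces that camera. The nut's corners point to about 35° (mod 60), meaning the fingers held it across the corners. The wrench should go on at θ≈35° and finish at about −25°. That needs the gripper turned round on the handle, so I'll re-grip.

Request:
{"name": "step_arm", "arguments": {"commands": [[[0,0,0],0,0.5],[[0,0,0],0,1],[[0,0,0],0,1],[[0,0,-30],0,1],[[0,0,-30],0,1],[[0,0,-30],0,1],[[0,0,0],-0.185,1],[[0,0,0],-0.185,1],[[0,0,0],-0.185,1],[[0,0,0],-0.185,1],[[0,0,0],-0.185,1],[[0,0,0],-0.185,1],[[0,0,0],-0.185,1],[[0,0,0],-0.185,1],[[0,0,0],-0.185,1],[[0,0,0],-0.185,1],[[0,0,0],-0.185,1],[[0,0,0],-0.185,1],[[0,0,0],-0.185,1],[[0,0,0],-0.185,1]]}}

```text
clock: 19.95
eef_pos: [383.0, -235.1, 285.5]
tcp_rot: [3.111, -0.015, 0.812]
contact_force: [0.4, -0.3, 0.1]
opening: 1.001
```

Request:
{"name": "step_arm", "arguments": {"commands": [[[0,0,0],-0.185,1],[[0,0,0],-0.185,1],[[0,0,0],-0.1,1],[[0,0,0],0,1]]}}

```text
clock: 20.45
eef_pos: [382.7, -234.9, 285.5]
tcp_rot: [3.107, 0.001, 1.291]
contact_force: [-0.2, -0.9, 0.4]
opening: 1.001
```

```bash
python3 -c "
from h import *
gp(391.8,-238.6,90,1.325)"
```

```text
grasp [ 387.8 -236.5  130.6] rot [3.1074e+00 6.0000e-04 1.2907e+00] F [-0.2 -0.9  0.4] T [ 0.015  0.047 -0.023] op 1.001 q6 -0.29 t 20.45
local [-0.9  3.  40.7] turn -0.034
```

Request:
{"name": "step_arm", "arguments": {"commands": [[[-0.5,1.5,13],-0.034,1],[[0,0,13],0,1],[[0,0,13],0,1],[[0,0,13],0,1],[[0,0,13],0,1],[[0,0,10],0,1],[[0,0,0],0,1]]}}

```text
clock: 21.32
eef_pos: [386.2, -236.4, 204.0]
tcp_rot: [3.11, 0.001, 1.322]
contact_force: [1.3, 0.1, 0.8]
opening: 0.999
```

```bash
python3 -c "
from h import *
gp(391.8,-238.6,37,1.325)"
```

```text
grasp [ 391.  -237.7   49.1] rot [3.1098e+00 1.0000e-03 1.3217e+00] F [1.3 0.1 0.8] T [-0.034  0.027  0.005] op 0.999 q6 -0.32 t 21.32
local [-0.6  0.6 12.1] turn -0.003
```

Request:
{"name": "step_arm", "arguments": {"commands": [[[0,0,8],0,1],[[0,0,3],0,0.6],[[0,0,0],0,0.4],[[0,0,0],0,0.2],[[0,0,0],0,0.05],[[0,0,0],0,0.05],[[0,0,0],0,0.05]], "force": 60}}

```text
clock: 22.2
eef_pos: [387.0, -236.7, 193.4]
tcp_rot: [3.108, 0.002, 1.322]
contact_force: [-0.1, -0.2, -2.5]
opening: 0.172
```

```bash
python3 -c "
from h import *
gp(391.8,-238.6,37,1.325)"
```

```text
grasp [ 392.1 -238.3   38.5] rot [3.1077e+00 1.6000e-03 1.3216e+00] F [-0.1 -0.2 -2.5] T [-0.045  0.08  -0.055] op 0.172 q6 -0.32 t 22.2
local [-0.4 -0.2  1.5] turn -0.003
```

Request:
{"name": "step_arm", "arguments": {"commands": [[[0,0,-20],0,0.05],[[0,0,-20],0,0.05],[[0,0,-20],0,0.05],[[0,0,0],0,0.05]]}}

```text
clock: 22.7
eef_pos: [384.5, -235.8, 254.0]
tcp_rot: [3.11, 0.001, 1.322]
contact_force: [0.5, 0.3, -2.0]
opening: 0.174
```

```bash
python3 -c "
from h import *
gp(391.8,-238.6,37,1.325)"
```

```text
grasp [ 389.2 -237.1   99.1] rot [3.1099e+00 9.0000e-04 1.3216e+00] F [ 0.5  0.3 -2. ] T [-0.002  0.019 -0.019] op 0.174 q6 -0.32 t 22.7
local [-0.7  0.9 62.2] turn -0.003
```

Request:
{"name": "step_arm", "arguments": {"commands": [[[0,0,-35],0,0.05],[[0,0,-35],0,0.05],[[0,0,-30],0,0.05],[[27,-3,0],0,0.05],[[40,-4.3,0],0,0.05],[[40,-4.3,0],0,0.05],[[40,-4.3,0],0,0.05],[[40,-4.3,0],0,0.05],[[40,-4.3,0],0,0.05],[[40,-4.3,0],0,0.05],[[30,-3,0],0,0.05],[[20,-3,0],0,0.05],[[0,0,0],0.17,0.05],[[0,0,0],0.17,0.05],[[0,0,0],0.17,0.05],[[0,0,0],0.17,0.05],[[0,0,0],0,0.05]]}}

```text
clock: 24.82
eef_pos: [423.8, 91.8, 338.9]
tcp_rot: [3.129, -0.006, 0.622]
contact_force: [0.1, -0.6, -1.9]
opening: 0.172
```

```bash
python3 -c "
from h import *
gp(435.6,85.6,75,0.63)
cv2.imwrite('pics/v5.png',cv2.resize(grab_frame('top')[150:230,270:390],(800,533),interpolation=cv2.INTER_CUBIC))"
```

```text
grasp [425.6  90.7 183.9] rot [ 3.1287 -0.0055  0.6223] F [ 0.1 -0.6 -1.9] T [ 0.066 -0.024  0.046] op 0.172 q6 1.17 t 24.82
local [  4.5   8.5 109. ] turn -0.008
```

View pics/v5.png

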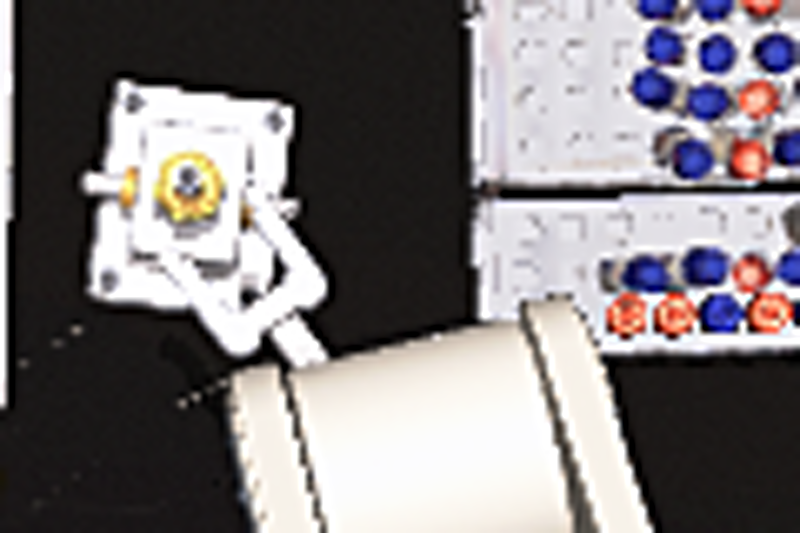

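Request:
{"name": "step_arm", "arguments": {"commands": [[[0,4,15],0,0.05],[[0,4,15],0,0.05],[[0,0,15],0,0.05],[[0,0,15],0,0.05],[[0,0,15],0,0.05],[[0,0,15],0,0.05],[[0,0,6],0,0.05],[[0,0,0],0,0.05]]}}

```text
clock: 25.88
eef_pos: [428.9, 82.7, 233.2]
tcp_rot: [3.13, -0.001, 0.644]
contact_force: [0.4, -0.8, -2.3]
opening: 0.177
```

```bash
python3 -c "
from h import *
gp(435.6,85.6,75,0.63)"
```

```text
grasp [430.1  81.4  78.2] rot [ 3.1303e+00 -1.3000e-03  6.4390e-01] F [ 0.4 -0.8 -2.3] T [ 0.02  -0.031 -0.022] op 0.177 q6 1.13 t 25.88
local [ 6.9 -0.1  3.3] turn 0.014
```

Request:
{"name": "step_arm", "arguments": {"commands": [[[5,0,3],0.014,0.05],[[6,0,0],0,0.05],[[6,0,0],0,0.05],[[3,0,0],0,0.05],[[0,0,0],0,0.05]]}}

```text
clock: 26.5
eef_pos: [447.3, 95.7, 231.4]
tcp_rot: [3.129, -0.005, 0.63]
contact_force: [0.4, 0.2, -3.2]
opening: 0.176
```

```bash
python3 -c "
from h import *
gp(568.9-120*.8066,182.8-120*.591,75,0.632)
cv2.imwrite('pics/v6.png',np.hstack([cv2.resize(k,(400,400),interpolation=cv2.INTER_CUBIC) for k in (grab_frame('top')[160:200,280:320],grab_frame('scene')[172:212,280:320])]))"
```

```text
grasp [449.   94.5  76.4] rot [ 3.1289 -0.0046  0.6302] F [ 0.4  0.2 -3.2] T [-0.003  0.056 -0.004] op 0.176 q6 1.16 t 26.5
local [28.9 -0.5  1.5] turn -0.002
```

View pics/v6.png

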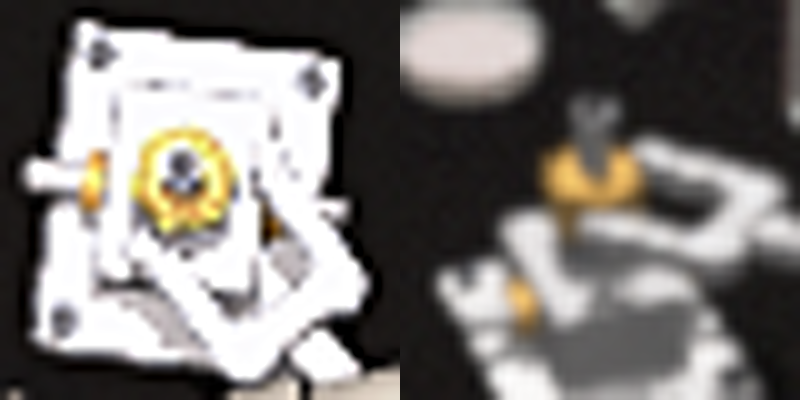

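The top crop shows the jaw tips at about (294.5,184) and (305.7,178) on either side of the line to the nut at (298.4,178). In the scene crop the jaw is level with the nut's flats. Advancing gently.

Request:
{"name": "step_arm", "arguments": {"commands": [[[5,0,1],0,0.05],[[5,0,0],0,0.05]]}}

```text
clock: 26.85
eef_pos: [455.1, 101.4, 230.3]
tcp_rot: [3.129, -0.004, 0.63]
contact_force: [1.2, -0.0, -2.2]
opening: 0.176
```

```bash
python3 -c "
from h import *
gp(568.9-120*.8066,182.8-120*.591,75,0.632)"
```

```text
grasp [456.7 100.2  75.3] rot [ 3.1292 -0.0038  0.6297] F [ 1.2 -0.  -2.2] T [0.066 0.047 0.024] op 0.176 q6 1.17 t 26.85
local [19.3 -0.3  0.3] turn -0.002
```

Request:
{"name": "step_arm", "arguments": {"commands": [[[4,0,0],0,0.05],[[4,0,0],0,0.05]]}}

```text
clock: 27.1
eef_pos: [462.2, 106.6, 230.3]
tcp_rot: [3.129, -0.004, 0.63]
contact_force: [0.9, 0.3, -2.6]
opening: 0.171
```

```bash
python3 -c "
from h import *
gp(568.9-120*.8066,182.8-120*.591,75,0.632)"
```

```text
grasp [463.8 105.4  75.3] rot [ 3.1292 -0.0038  0.6297] F [ 0.9  0.3 -2.6] T [ 0.046  0.034 -0.017] op 0.171 q6 1.18 t 27.1
local [10.6 -0.4  0.3] turn -0.002
```

Request:
{"name": "step_arm", "arguments": {"commands": [[[4,0,0],0,0.05],[[4,0,0],0,0.05]]}}

```text
clock: 27.35
eef_pos: [469.0, 111.7, 230.2]
tcp_rot: [3.129, -0.004, 0.63]
contact_force: [0.0, 0.3, -1.5]
opening: 0.17
```

```bash
python3 -c "
from h import *
gp(568.9-120*.8066,182.8-120*.591,75,0.632)"
```

```text
grasp [470.6 110.4  75.2] rot [ 3.1293 -0.0036  0.6299] F [ 0.   0.3 -1.5] T [-0.025  0.064  0.071] op 0.17 q6 1.19 t 27.35
local [ 2.1 -0.3  0.2] turn -0.002
```

Request:
{"name": "step_arm", "arguments": {"commands": [[[2.2,0,0],0,0.05],[[0,0,0],0,0.05]]}}

```text
clock: 27.6
eef_pos: [471.1, 113.2, 230.2]
tcp_rot: [3.129, -0.004, 0.63]
contact_force: [0.1, 0.8, -2.9]
opening: 0.171
```

```bash
python3 -c "
from h import *
gp(568.9-120*.8066,182.8-120*.591,75,0.632)
cv2.imwrite('pics/v7.png',np.hstack([cv2.resize(k,(400,400),interpolation=cv2.INTER_CUBIC) for k in (grab_frame('top')[160:200,280:320],grab_frame('scene')[172:212,280:320])]))"
```

```text
grasp [472.7 112.   75.2] rot [ 3.1293 -0.0037  0.63  ] F [ 0.1  0.8 -2.9] T [ 0.006  0.025 -0.014] op 0.171 q6 1.19 t 27.6
local [-0.6 -0.2  0.2] turn -0.002
```

View pics/v7.png

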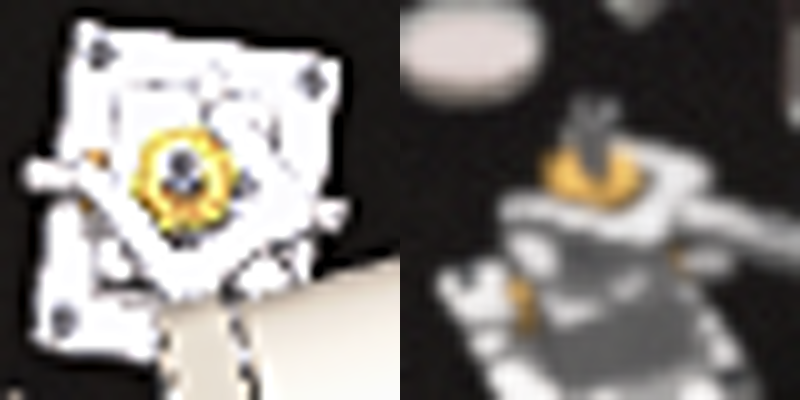

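The wrench is seated round the nut in both views, with no side force. Now I'll swing it slowly about the nut axis, computing the moment about the nut.

```bash
cat >> h.py <<'E'
C=np.array([568.9,182.8])
def sw():
    s=sense();R=Ro.from_euler('xyz',s['tcp_rot']).as_matrix();g=s['eef_pos']+155*R[:,2];th=s['tcp_rot'][2]
    r=(s['eef_pos'][:2]-C)/1e3;F=s['contact_force'];M=s['wrist_torque'][2]+r[0]*F[1]-r[1]*F[0]
    e=R[:2,:2].T@(C-120*np.array([np.cos(th),np.sin(th)])-g[:2])
    print('th',th.round(4),'Mnut',M.round(3),'err',e.round(1),'gz',g[2].round(1),'F',F.round(1),'T',s['wrist_torque'].round(2),'q6',s['qpos'][5].round(2),'t',round(s['clock'],2))
E
python3 -c "
from h import *
sw()"
```

```text
th 0.63 Mnut 0.05 err [-0.4 -0.6] gz 75.2 F [-0.6 -0.9 -1.4] T [0.04 0.07 0.01] q6 1.19 t 27.7
```

Request:
{"name": "step_arm", "arguments": {"commands": [[[0,-4.8,0],0.04,0.05]]}}

```text
clock: 27.82
eef_pos: [468.0, 116.9, 230.1]
tcp_rot: [3.13, -0.004, 0.589]
contact_force: [-0.7, 1.5, -2.5]
opening: 0.17
```

```bash
python3 -c "
from h import *
sw()"
```

```text
th 0.589 Mnut -0.101 err [-0.  -0.7] gz 75.1 F [-0.7  1.5 -2.5] T [0.06 0.11 0.1 ] q6 1.24 t 27.82
```

Request:
{"name": "step_arm", "arguments": {"commands": [[[0,-4.8,0],0.04,0.05]]}}

```text
clock: 27.95
eef_pos: [465.3, 120.8, 230.1]
tcp_rot: [3.129, -0.004, 0.548]
contact_force: [0.9, -1.3, -2.6]
opening: 0.175
```

```bash
python3 -c "
from h import *
sw()"
```

```text
th 0.5479 Mnut 0.391 err [ 0.1 -0.8] gz 75.1 F [ 0.9 -1.3 -2.6] T [-0.09 -0.12  0.2 ] q6 1.29 t 27.95
```

Request:
{"name": "step_arm", "arguments": {"commands": [[[0,-4.8,0],0.04,0.05]]}}

```text
clock: 28.08
eef_pos: [462.7, 124.9, 230.1]
tcp_rot: [3.129, -0.005, 0.507]
contact_force: [0.8, -0.3, -2.5]
opening: 0.172
```

```bash
python3 -c "
from h import *
sw()"
```

```text
th 0.5069 Mnut 0.35 err [ 0.1 -1. ] gz 75.1 F [ 0.8 -0.3 -2.5] T [ 0.01 -0.16  0.27] q6 1.34 t 28.07
```

Request:
{"name": "step_arm", "arguments": {"commands": [[[0.2,-7.5,0],0.06,0.05],[[0.2,-7.4,0],0.06,0.05],[[0.2,-7.4,0],0.06,0.05],[[0.2,-7.4,0],0.06,0.05]]}}

```text
clock: 28.58
eef_pos: [451.2, 152.4, 229.9]
tcp_rot: [3.13, -0.009, 0.261]
contact_force: [1.3, -1.6, -2.5]
opening: 0.171
```

```bash
python3 -c "
from h import *
sw()"
```

```text
th 0.2608 Mnut 0.417 err [ 0.1 -0.8] gz 74.9 F [ 1.3 -1.6 -2.5] T [-0.12 -0.12  0.18] q6 1.65 t 28.57
```

Request:
{"name": "step_arm", "arguments": {"commands": [[[0.2,-7.3,0],0.06,0.05],[[0.2,-7.3,0],0.06,0.05],[[0.2,-7.3,0],0.06,0.05],[[0.2,-7.3,0],0.06,0.05]]}}

```text
clock: 29.08
eef_pos: [446.8, 181.6, 229.7]
tcp_rot: [3.131, -0.013, 0.015]
contact_force: [0.5, 0.1, -2.9]
opening: 0.176
```

```bash
python3 -c "
from h import *
sw()"
```

```text
th 0.0148 Mnut 0.297 err [ 0.1 -1. ] gz 74.7 F [ 0.5  0.1 -2.9] T [-0.09 -0.09  0.31] q6 1.96 t 29.07
```

Request:
{"name": "step_arm", "arguments": {"commands": [[[0.2,-7.3,0],0.06,0.05],[[0.2,-7.3,0],0.06,0.05],[[0.2,-7.3,0],0.06,0.05],[[0.2,-7.3,0],0.06,0.05],[[0.2,-7.3,0],0.06,0.05],[[0.2,-7.3,0],0.06,0.05]]}}

```text
clock: 29.82
eef_pos: [453.7, 225.2, 229.1]
tcp_rot: [3.135, -0.016, -0.353]
contact_force: [0.9, -0.5, -2.4]
opening: 0.175
```

```bash
python3 -c "
from h import *
sw()"
```

```text
th -0.3533 Mnut 0.353 err [ 0.2 -1.2] gz 74.1 F [ 0.9 -0.5 -2.4] T [-0.03 -0.05  0.34] q6 2.41 t 29.82
```

Request:
{"name": "step_arm", "arguments": {"commands": [[[0.2,-6,0],0.05,0.05],[[0.1,-5,0],0.04,0.05]]}}

```text
clock: 30.08
eef_pos: [457.9, 235.5, 228.9]
tcp_rot: [3.136, -0.017, -0.445]
contact_force: [0.9, 0.6, -2.7]
opening: 0.17
```

```bash
python3 -c "
from h import *
sw()"
```

```text
th -0.4452 Mnut 0.245 err [ 0.2 -1.1] gz 74.0 F [ 0.9  0.6 -2.7] T [-0.12 -0.    0.36] q6 2.51 t 30.07
```

Request:
{"name": "step_arm", "arguments": {"commands": [[[0,4.5,0],-0.04,0.05],[[0,4.4,0],-0.035,0.05],[[0,0,0],0,0.05]]}}

```text
clock: 30.45
eef_pos: [454.2, 227.5, 228.9]
tcp_rot: [3.135, -0.017, -0.368]
contact_force: [-0.7, 0.6, -2.6]
opening: 0.175
```

```bash
python3 -c "
from h import *
sw()"
```

```text
th -0.3684 Mnut 0.085 err [ 0.5 -0.6] gz 74.0 F [-0.7  0.6 -2.6] T [0.1  0.04 0.13] q6 2.43 t 30.45
```

Request:
{"name": "step_arm", "arguments": {"commands": [[[-5,0,0],0,0.05],[[-6,0,0],0,0.05],[[0,0,0],0,0.05]]}}

```text
clock: 30.82
eef_pos: [443.1, 231.8, 228.7]
tcp_rot: [3.135, -0.017, -0.37]
contact_force: [0.3, 0.9, -2.8]
opening: 0.174
```

```bash
python3 -c "
from h import *
sw()"
```

```text
th -0.3703 Mnut -0.159 err [12.4 -0.8] gz 73.8 F [ 0.3  0.9 -2.8] T [ 0.02  0.01 -0.04] q6 2.45 t 30.82
```

Request:
{"name": "step_arm", "arguments": {"commands": [[[-10,0,0],0,0.05],[[-12,0,0],0,0.05],[[-12,0,0],0,0.05],[[-10,0,0],0,0.05],[[0,0,0],0,0.05]]}}

```text
clock: 31.45
eef_pos: [398.4, 249.0, 227.9]
tcp_rot: [3.134, -0.016, -0.37]
contact_force: [-0.1, 0.2, -2.5]
opening: 0.171
```

```bash
python3 -c "
from h import *
sw()"
```

```text
th -0.3699 Mnut -0.034 err [60.4 -1.1] gz 72.9 F [-0.1  0.2 -2.5] T [ 0.   -0.03 -0.01] q6 2.52 t 31.45
```

Request:
{"name": "step_arm", "arguments": {"commands": [[[0,0,-30],0,0.05],[[0,0,-35],0,0.05],[[0,0,-35],0,0.05],[[0,0,-20],0,0.05],[[0,0,0],-0.17,0.05],[[0,0,0],-0.17,0.05],[[0,0,0],-0.17,0.05],[[0,0,0],-0.17,0.05],[[0,0,0],-0.17,0.05],[[0,0,0],-0.17,0.05],[[0,0,0],-0.17,0.05],[[0,0,0],-0.17,0.05],[[0,0,0],-0.17,0.05],[[0,0,0],-0.16,0.05],[[0,0,0],0,0.05]]}}

```text
clock: 33.33
eef_pos: [398.6, 250.1, 353.1]
tcp_rot: [3.123, 0.008, 1.374]
contact_force: [0.2, -0.2, -2.8]
opening: 0.172
```

```bash
python3 -c "
from h import *
gp(392.1,-238.3,150,1.3216)
cv2.imwrite('pics/s8.png',grab_frame('scene'))"
```

```text
grasp [401.2 248.4 198.1] rot [3.1228 0.008  1.3744] F [ 0.2 -0.2 -2.8] T [-0.051  0.024 -0.038] op 0.172 q6 0.77 t 33.33
local [-478.7   85.    53.5] turn 0.053
```

Request:
{"name": "step_arm", "arguments": {"commands": [[[-25,4,0],0.05,0.05],[[-42,5.6,0],0,0.05],[[-42,5.6,0],0,0.05],[[-42,5.6,0],0,0.05],[[-42,5.6,0],0,0.05],[[-42,5.6,0],0,0.05],[[-42,5.6,0],0,0.05],[[-42,5.6,0],0,0.05],[[-42,5.6,0],0,0.05],[[-42,5.6,0],0,0.05],[[-42,5.6,0],0,0.05],[[-20,2,0],0,0.05],[[-8,0,0],0,0.05],[[0,0,0],0,0.05]]}}

```text
clock: 35.12
eef_pos: [331.4, -236.6, 359.3]
tcp_rot: [3.113, 0.005, 1.268]
contact_force: [-0.3, 0.0, -2.7]
opening: 0.174
```

```bash
python3 -c "
from h import *
gp(392.1,-238.3,39,1.3216)"
```

```text
grasp [ 335.4 -238.6  204.3] rot [3.113  0.0046 1.268 ] F [-0.3  0.  -2.7] T [0.047 0.06  0.021] op 0.174 q6 -0.33 t 35.12
local [ 17.9  49.3 166.7] turn -0.054
```

Request:
{"name": "step_arm", "arguments": {"commands": [[[8,24,15],-0.054,0.05],[[8,24,20],0,0.05],[[0,0,20],0,0.05],[[0,0,20],0,0.05],[[0,0,0],0,0.05]]}}

```text
clock: 35.75
eef_pos: [386.8, -230.5, 284.2]
tcp_rot: [3.112, 0.005, 1.322]
contact_force: [-0.2, -0.1, -2.0]
opening: 0.173
```

```bash
python3 -c "
from h import *
gp(392.1,-238.3,39,1.3216)"
```

```text
grasp [ 391.  -232.4  129.3] rot [3.1124 0.0053 1.3224] F [-0.2 -0.1 -2. ] T [0.046 0.05  0.024] op 0.173 q6 -0.3 t 35.75
local [-4.9 -0.1 90.3] turn 0.001
```

Request:
{"name": "step_arm", "arguments": {"commands": [[[-2.5,0,14],0,0.05],[[-2.5,0,14],0,0.05],[[0,0,14],0,0.05],[[0,0,14],0,0.05],[[0,0,10],0,0.05],[[0,0,0],0,0.05]]}}

```text
clock: 36.5
eef_pos: [387.9, -236.2, 215.0]
tcp_rot: [3.111, 0.006, 1.322]
contact_force: [-0.4, -0.4, -3.9]
opening: 0.175
```

```bash
python3 -c "
from h import *
gp(392.1,-238.3,39,1.3216)
cv2.imwrite('pics/v8.png',cv2.resize(grab_frame('top')[200:260,360:480],(800,400),interpolation=cv2.INTER_CUBIC))"
```

```text
grasp [ 392.3 -238.3   60. ] rot [3.1108 0.0057 1.3218] F [-0.4 -0.4 -3.9] T [ 0.026  0.047 -0.003] op 0.175 q6 -0.31 t 36.5
local [ 0.  -0.9 21. ] turn 0.0
```

View pics/v8.png

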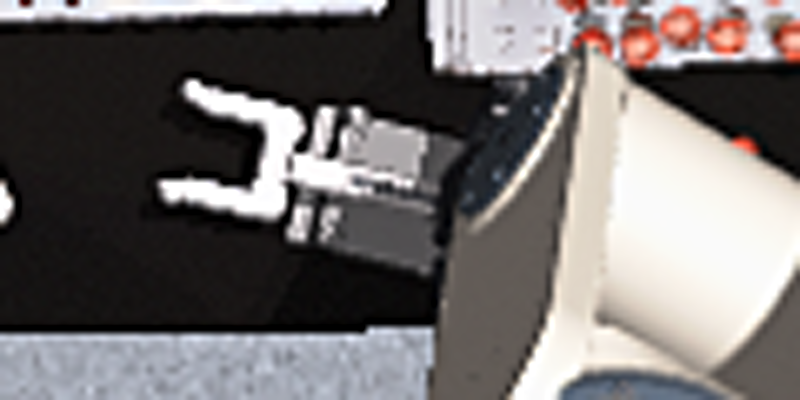

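The wrench hangs over its rest, aligned as it was (jaw at about (388–402,213–231)). Lowering it.

Request:
{"name": "step_arm", "arguments": {"commands": [[[0,-0.5,8],0,0.05],[[0,0,6],0,0.05],[[0,0,2],0,0.05],[[0,0,0],0,0.05]]}}

```text
clock: 37.05
eef_pos: [388.5, -236.7, 199.0]
tcp_rot: [3.109, 0.006, 1.322]
contact_force: [0.9, 0.2, -1.2]
opening: 0.174
```

```bash
python3 -c "
from h import *
gp(392.1,-238.3,38.5,1.3216)"
```

```text
grasp [ 393.2 -238.9   44.1] rot [3.1086 0.0064 1.3219] F [ 0.9  0.2 -1.2] T [-0.01   0.059 -0.005] op 0.174 q6 -0.31 t 37.05
local [ 0.3 -1.4  5.5] turn 0.0
```

Request:
{"name": "step_arm", "arguments": {"commands": [[[0,-1,3],0,0.05],[[0,0,1.5],0,0.05],[[0,0,0],0,0.05]]}}

```text
clock: 37.42
eef_pos: [387.7, -236.5, 194.5]
tcp_rot: [3.108, 0.007, 1.322]
contact_force: [-0.1, 0.6, -2.9]
opening: 0.173
```

```bash
python3 -c "
from h import *
gp(392.1,-238.3,38.5,1.3216)"
```

```text
grasp [ 392.5 -238.8   39.6] rot [3.108  0.0065 1.3219] F [-0.1  0.6 -2.9] T [ 0.014  0.031 -0.017] op 0.173 q6 -0.31 t 37.42
local [ 0.4 -0.5  1. ] turn 0.0
```

Request:
{"name": "step_arm", "arguments": {"commands": [[[0,0,0.8],0,0.05],[[0,0,0],0,0.05]]}}

```text
clock: 37.67
eef_pos: [387.8, -236.6, 193.7]
tcp_rot: [3.108, 0.007, 1.322]
contact_force: [0.2, 0.1, -2.3]
opening: 0.171
```

```bash
python3 -c "
from h import *
gp(392.1,-238.3,38.5,1.3216)"
```

```text
grasp [ 392.6 -238.9   38.8] rot [3.1078 0.0066 1.3219] F [ 0.2  0.1 -2.3] T [-0.019  0.039  0.032] op 0.171 q6 -0.31 t 37.67
local [ 0.4 -0.6  0.3] turn 0.0
```

Request:
{"name": "step_arm", "arguments": {"commands": [[[0,0,0],0,0.22],[[0,0,0],0,0.3],[[0,0,0],0,0.6],[[0,0,0],0,1],[[0,0,0],0,1],[[0,0,0],0,1]], "force": 20}}

```text
clock: 38.42
eef_pos: [388.2, -236.8, 194.3]
tcp_rot: [3.106, 0.007, 1.322]
contact_force: [-0.2, 0.6, -0.3]
opening: 1.0
```

```bash
python3 -c "
from h import *
gp(392.1,-238.3,38.5,1.3216)"
```

```text
grasp [ 393.3 -239.3   39.4] rot [3.1063 0.0071 1.3219] F [-0.2  0.6 -0.3] T [ 0.037 -0.007  0.02 ] op 1.0 q6 -0.31 t 38.42
local [ 0.6 -1.4  0.8] turn 0.0
```

Request:
{"name": "step_arm", "arguments": {"commands": [[[0,0,-25],0,1],[[0,0,-35],0,1],[[0,0,-40],0,1],[[0,0,-40],0,1],[[0,0,-40],0,1],[[-50,0,0],0,1],[[-50,0,0],0,1],[[-50,0,0],0,1],[[-50,0,0],0,1],[[-50,0,0],0,1],[[-50,0,0],0,1],[[0,0,0],0,1]]}}

```text
clock: 39.92
eef_pos: [305.9, -533.1, 382.8]
tcp_rot: [3.105, 0.009, 1.325]
contact_force: [-0.2, 0.8, -0.4]
opening: 1.002
```

```bash
python3 - <<'E'
from nut import *
f=nutfit('top',3);g=grab_frame('scene')
a=cv2.imread('pics/top0.png')
cv2.imwrite('pics/v9.png',np.vstack([cv2.resize(k[150:255,180:480].astype(np.uint8),(800,280),interpolation=cv2.INTER_CUBIC) for k in(a,f)]))
d=np.abs(a.astype(float)-f).max(2)[205:255,180:480];print('diff px',(d>60).sum())
print('brass rows scene');print([(r,(g[r,292:308,2].astype(int)-g[r,292:308,0]).tolist()) for r in(192,195,196)])
for z,uv in[(42,[456.3,237.5])]:pass
E
```

```text
top [16.  16.5 17.5 18.2 17.8 16.5 18.5 19.5 17.8 17.2 18.2 17.5 16.  15.8
 16.5 15.5 14.8 14.  14.2 15.2 14.8 14.2 15.  16. ]
[16.39 -0.29  1.88  0.07 -0.02  0.1   0.06 -0.24 -0.63] corner dir deg -18.4 amp 0.68 res 0.35
diff px 59
brass rows scene
[(192, [1, 4, 21, 51, 73, 76, 86, 93, 93, 82, 66, 54, 31, 7, 4, 3]), (195, [3, 2, 5, 12, 35, 54, 56, 59, 57, 50, 34, 18, 8, 5, 5, 12]), (196, [2, 3, 4, 5, 16, 28, 35, 38, 37, 26, 9, 4, 3, 2, 17, 42])]
```

View pics/v9.png

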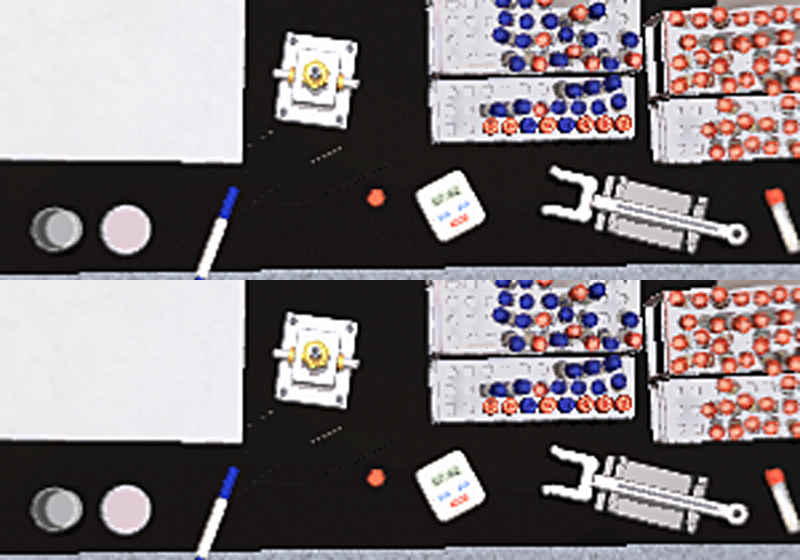

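Before and after match: the wrench is flat on the rest at the same pixels, and the timer, dish and beaker have not moved. The nut's 6-fold phase is −18.4° against −20.2° before, which fits one flat of turn.

```bash
python3 -c "
from rig import *
sign_off()"
```

```text
the job is handed in; nothing more can be done
```

The nut is run down finger-tight and tightened about one flat with the wrench, and the wrench is back flat on its rest. I handed the job in at about 40 s of the 72 s allowed.

- **Finger-tight:** I ran the nut down clockwise with a 20 N grip through about 1.3 rad. The torque then rose from about 0.1 to 0.30 N m, and I stopped. The last two finger steps (0.06 rad in all) read 0.30 N m, so the fingers probably started the ferrule by about 0.04 rad.
- **Finger grip:** The fingers held the nut across its corners, not its flats. I found this from the opening and the pictures before fitting the wrench.
- **Wrench:** It slid on with no side force. It met firm at about 0.56 rad and I stopped at −0.445 rad, about 1.0 rad of turn. With the fingers' share, I estimate 1.05 rad past finger-tight, give or take about 0.04. The torque on the nut stayed at about 0.25–0.42 N m, and side forces were a few newtons or less.
- **Last checks:** The nut looks the same in both cameras before and after the wrench turn (phase −20.2° against −18.4°), which fits a turn of one flat. The top view could only fix the nut's angle to within several degrees. The wrench lies where it started, and the timer, dish and beaker look unmoved.

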